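Wedge the dock's catch and slide the relay out

TASK

Take the relay out of the test dock: first turn the dial to the red mark (off). Then drive the orange wedge into the slot behind the yellow sprung catch until the wedge alone holds the catch fully back, let go, and slide the blue relay out past it until the whole relay lies flat and square on the green pad. Leave the wedge in and the dial off, and do not disturb the dish, the breadboard or the screwdriver.

Things in the scene. Friction and masses are not known exactly. Their poses are not given: they have to be found in the camera images.
- dock: Black fixed base plate, x_dock -95..60 mm, y_dock -140..165 mm; origin at bench level; its deck is 10 mm above the bench. All x_dock, y_dock below are in this frame, heights are above the bench. The relay sits in a railed channel along y_dock and leaves towards +y_dock. Spring block x -93..-81, y -25..25, top 34 mm. Binding posts 16 mm wide, tops 28 mm, at x 49, y 60, 95, 130.
- channel_end (a point): Open end of the relay channel on the deck: x_dock 0, y_dock 20 mm. Aluminium rails run from here to y_dock -64 at |x_dock| 23.5..30.5 mm, top 24 mm; their lips overhang the relay's flange from |x_dock| 16.5 mm outwards, so that it cannot be lifted out. Back stop at y_dock -69..-64.
- catch (a joint): Yellow sprung catch, slides along -x_dock: 0 latched, 0.017 m end of travel; springs back when let go (1.2 N latched, 4.3 N at 13 mm). Its nose arm (y_dock 24..36 mm, top 20.5 mm) bars the relay's flange and clears it from about 11 mm on. The wedge, pushed in along +y_dock (5 to 15 N), holds it at about 0.013; the wedge is right home when its tip meets the nose arm at y_dock 24 mm.
- catch_nose (a point): Top of the nose's end, x_dock -12, y_dock 30 mm when latched; moves with the catch.
- catch_tab (a point): Middle of the inner face of the catch's tab, on the deck: x_dock -50, y_dock 0 when latched; moves with the catch. The tab is an 8 mm thick upright plate along y_dock, y_dock -36..34 mm, with a short flared lead-in to -43 mm, top 28.5 mm. Between it and the fence lies the wedge slot, 10 mm wide when latched.
- slot_mouth (a point): Fixed point on the deck at the mouth of the wedge slot, on the fence's face: x_dock -40, y_dock -42 mm. The fence is an aluminium bar along y_dock, x_dock -40..-34, y_dock -128..20, top 22 mm above the bench. The deck before the mouth (y_dock -140..-42, x_dock -95..-40) is free, to lay the wedge on.
- wedge: Loose orange plastic wedge, about 70 g, 80 mm long (y), origin at the centre of its underside. Flat side at x +11.5 mm (goes against the fence); 23 mm thick for y -40..0, then its -x side slopes in to a 4 mm thick tip at y +40 (x 7.5..11.5). 24 mm tall, with a grip block on its thick end: 19 mm thick (x), y -38..-2, up to 48 mm above its underside.
- wedge_tip (a point): Underside of the wedge's thin tip (x 9.5, y 40, z 0 mm on the wedge).
- relay: Loose blue plug-in relay, about 150 g, origin at the centre of its underside; in the channel its axes match the dock's, start at x_dock 0, y_dock about -20 mm. Grey flange 44 (x) x 80 (y) x 8 mm; blue case 31 x 72 mm up to 24 mm; on top an upright fin 30 mm wide (x), y -12..0 mm, from 24 to 47 mm above its underside, to push or pinch. Slides easily (about 1 N).
- dial (a joint): Angle of the black dial on the dock, rad, grows clockwise seen from above, stop at 1.65. Clicks at 0, 0.785 and 1.571 (under 0.1 N m). At angle q its white pointer points along (-cos q, sin q) in dock x, y. Red mark (off): 1.571, pointer along +y_dock; white marks at the other two. It may start between clicks, and then can snap to the nearer one.
- dial_grip (a point): On the dial's axis (x_dock 22, y_dock -105 mm), 47 mm above the bench: the height to grip. The grip is a bar 14 mm thick and 36 mm long along the pointer, its top 54 mm above the bench; the round base below, 62 mm across, ends 24 mm above the bench.
- pad (a point): Centre of the green pad, flush in the deck, 72 (x_dock) x 116 (y_dock) mm: x_dock 0, y_dock 100, 10 mm above the bench.
- dish: Loose clear culture dish, 96 mm across, 16 mm tall, origin under its centre. Bystander.
- breadboard: Loose white breadboard, 55 x 84 mm, 24 mm tall over its small relay, origin under its centre. Bystander.
- screwdriver: Loose red screwdriver lying along its x, 150 mm long, 26 mm thick, origin under its middle. Bystander.
Not all that is in view belongs to the job. There is more than one size of the relay; the one meant has the size given above.

How it is judged:
By the outcome, as a careful person would: the job done as asked, in the order asked, and still so for the second after the job is handed in, with the robot touching nothing.
It also fails if it takes over 59 s, if anything falls off the work surface, if the arm or the gripper's body presses on something with over 40 N, if the wrist force passes 120 N, or if a joint passes its speed limit or range.

ROBOT

A 6-joint arm with a two-finger parallel gripper is mounted at the origin on the work surface. World frame = base frame: x ahead of the robot, y to its left, z up, the work surface at z = 0. Lengths are in m, angles in rad, forces in N, time in s.
With the tool pointing down it reaches from about 0.3 to 0.875 m from the base axis. Payload 6.4 kg.
Tool frame: the origin (TCP) lies midway between the tips of the shut fingers; the grasp point (between the pads) lies 19 mm behind it (ctrl.tcp_to_grasp is the distance from the TCP to the grasp point, in m); z points along the fingers, y is the direction in which the jaws open and shut (so a half turn about z gives the same grasp; the last joint's range is limited). The gripper opens to 85 mm and grips with 20 to 120 N. Pads are 22 mm wide; open, the fingers measure 114 mm over their backs; the gripper's body (76 mm by 85 mm) begins 54 mm behind the grasp point. The pads swing forward as they close: fully open they stand 13 mm farther back than shut.
Start: joints at [0.953, 0.181, 1.607, -0, 1.354, -0.206], TCP at [0.23, 0.527, 0.231] pointing down, gripper open.
Joint ranges: [-2.99, 2.99], [-0.89, 2.07], [0.3, 2.58], [-1.14, 4.28], [0, 2.63], [-3.12, 3.12]. Speed limits (rad/s): [2.57, 2.57, 3.01, 3.14, 3.14, 3.14].

INTERFACE

Orientations are given as a unit quaternion [w, x, y, z].
In Python, from bench import monitor, imaging, order, spotter, ctrl gives the robot as it stands.
- The arm moves only by the shell command python3 -m pendant 'ROWS'. ROWS is JSON, a list that holds one entry, the list of rows, each a list of 5 numbers: the shift along the world's x, y, z in mm, then the turn about the world's z in degrees, then the finger opening in mm, from 0 to 85.4. A call has 1 to 8 rows; each row shifts and turns the commanded pose from where the row before left it; what a row does not reach is not made up. A row lasts 1/8 s, in which the tool goes at most 62.5 mm and 10.7 degrees, less where a joint would pass 70% of its speed; a pose out of reach is approached as far as the arm can. A call with a gripper value outside its range is refused whole. The fingers move at their own pace and stop on an object; the grip force is fixed at half the most. Time passes only in rows, so rows that do not move let the fingers close. It gives the time, the measured TCP pose, the force and the opening at its end, in the units of the state.
- monitor.get_obs(): the state, without advancing time (a new reading comes with each control period).
- imaging.camera(name): name is "scene" or "top" or "wrist"; returns a dict with "img" (400x640x3 uint8, red, green, blue), "vfov" (degrees; the focal length in pixels is half the picture's height over the tangent of half this angle, whatever the lens; pixels are square), "cx", "cy" (the principal point, pixels), "origin" and "orientation" of the camera in the world. Camera axes: x right, y down, z forward; pixel columns grow to the right and rows downward; lengths in m; the calibration is good to about 2 mm. A picture is of the moment at which its call begins. There is no depth.
- order.hand_in(): hands the job in, once; it reports no verdict.
Trained networks look in the newest picture that a camera, given by its name, has taken for a name from the list of things; names that differ only in an ending like _2 or _b are one class to them, and where a whole thing is asked for, a point or a joint stands for the part that bears it (a point fixed in the world has none). Each returns a list of dicts, best first, with "confidence" (0 to 1); they miss things now and then, are a little off and sometimes report something else, mostly with a low value. They report only what shows in the picture. A call takes as long as a camera call. They do not tell look-alikes from the thing itself.
- spotter.recognise(camera, thing): "at" ([x, y, z] in m, in the coordinates of the camera as it stood for that picture, good to about 4 mm: the middle of the surface that is visible of it).
- spotter.tip_of(camera, thing): "at" ([x, y, z] in m, in the coordinates of the camera as it stood for that picture, good to about 4 mm: a listed point, or the origin of a listed thing).
The state is a dict: "time_s": time; "q": joint angles; "dq": joint speeds; "joint_efforts": joint torques, N m; "eef_pos": TCP position; "eef_rot": TCP orientation; "wrist_force": force on the tool from outside, world axes, zero at the start; "torque": the same for the moment, N m; "opening": opening from 0.0 (shut) to 1.0 (fully open).
Only numpy, scipy, OpenCV 4.12 (cv2) and the standard library are available. Lean on these libraries where they do the work, as an engineer would, in place of code of your own. Each camera call takes 0.05 s, during which the arm holds its last target. There are 200 camera calls.

## Working session

There is one attempt and no reset: what is moved stays moved. The work goes in short steps, Python scripts to look and compute and a shell command to move; the robot and the scene stay as the last step left them, time stands still between calls to the robot, and variables do not carry over. Pictures are saved under pics/ and viewed, about 8 in all and at most 12, crops included, and the job is handed in when it is done.

```bash
mkdir -p pics; cat > h.py <<'E'
from bench import monitor, imaging, order, spotter, ctrl
import numpy as np, cv2
from scipy.spatial.transform import Rotation as R
def rot(q): return R.from_quat([q[1],q[2],q[3],q[0]]).as_matrix()
def cam(n,save=None):
    c=imaging.camera(n); c['R']=rot(c['orientation']); c['o']=np.array(c['origin'])
    c['f']=200/np.tan(np.radians(c['vfov'])/2)
    if save: cv2.imwrite('pics/'+save+'.png',c['img'][:,:,::-1])
    return c
def w(c,p): return c['o']+c['R']@np.array(p)
def pix(c,P):
    p=c['R'].T@(np.array(P)-c['o']); return p[:2]/p[2]*c['f']+[c['cx'],c['cy']]
def ray(c,u,v,z):
    d=c['R']@np.array([(u-c['cx'])/c['f'],(v-c['cy'])/c['f'],1]); return c['o']+d*(z-c['o'][2])/d[2]
def st():
    o=monitor.get_obs(); m=rot(o['eef_rot']); print('t',round(o['time_s'],2),'tcp',np.round(o['eef_pos'],4),'y-axis',np.round(m[:,1],3),'z',np.round(m[:,2],3),'open',round(o['opening'],3),'F',np.round(o['wrist_force'],1)); return o
E
python3 - <<'E'
from h import *
st(); print(ctrl.tcp_to_grasp)
for n in ['scene','top']:
    c=cam(n,n+'0'); print(n,c['o'],c['vfov'])
    for t in ['dock','channel_end','catch_nose','catch_tab','slot_mouth','wedge','wedge_tip','relay','dial_grip','pad','dish','breadboard','screwdriver']:
        print(t,[(np.round(w(c,d['at']),3).tolist(),round(d['confidence'],2),np.round(pix(c,w(c,d['at']))).tolist()) for d in spotter.tip_of(n,t)[:3]])
E
```

```text
t 0.0 tcp [0.2298 0.5265 0.2304] y-axis [ 0.4    0.916 -0.002] z [-0.001 -0.001 -1.   ] open 0.998 F [-0.3  0.8 -0.1]
0.0187
scene [ 1.21682579 -0.05300798  1.12942862] 49.765296963676406
dock [([0.54, 0.026, -0.003], 0.95, [328.0, 212.0])]
channel_end [([0.537, 0.043, 0.01], 0.6, [333.0, 208.0]), ([0.533, 0.005, 0.012], 0.6, [321.0, 208.0]), ([0.453, -0.307, 0.003], 0.5, [219.0, 197.0])]
catch_nose [([0.529, 0.054, 0.019], 0.75, [337.0, 204.0])]
catch_tab [([0.447, -0.35, -0.001], 0.64, [206.0, 197.0]), ([0.683, 0.095, 0.006], 0.22, [357.0, 250.0])]
slot_mouth [([0.494, -0.014, 0.006], 0.64, [314.0, 199.0])]
wedge [([0.447, -0.349, -0.002], 0.71, [206.0, 198.0]), ([0.552, -0.082, 0.045], 0.59, [292.0, 210.0])]
wedge_tip [([0.449, -0.305, -0.002], 0.57, [220.0, 197.0])]
relay [([0.332, -0.081, -0.001], 0.74, [289.0, 161.0]), ([0.591, -0.204, 0.003], 0.48, [253.0, 232.0])]
dial_grip [([0.549, -0.082, 0.045], 0.55, [292.0, 209.0])]
pad [([0.548, 0.122, 0.007], 0.7, [360.0, 209.0])]
dish [([0.681, 0.095, 0.003], 0.73, [357.0, 250.0])]
breadboard [([0.644, -0.079, 0.001], 0.75, [296.0, 2
[... 500 characters left out ...]
lot_mouth [([0.495, -0.022, 0.007], 0.77, [323.0, 228.0]), ([0.531, 0.002, 0.01], 0.17, [314.0, 214.0])]
wedge [([0.45, -0.347, -0.001], 0.63, [450.0, 245.0])]
wedge_tip [([0.454, -0.311, 0.004], 0.62, [437.0, 244.0])]
relay [([0.329, -0.077, 0.001], 0.89, [346.0, 295.0]), ([0.531, 0.002, 0.013], 0.7, [314.0, 214.0]), ([0.589, -0.207, 0.001], 0.54, [395.0, 192.0])]
dial_grip [([0.555, -0.086, 0.048], 0.69, [350.0, 203.0])]
pad []
dish [([0.686, 0.089, -0.004], 0.7, [281.0, 156.0]), ([0.487, 0.027, 0.01], 0.44, [304.0, 231.0])]
breadboard [([0.642, -0.077, 0.001], 0.73, [344.0, 172.0]), ([0.533, 0.017, -0.004], 0.35, [308.0, 214.0])]
screwdriver [([0.47, 0.355, -0.001], 0.61, [175.0, 239.0])]
```

```bash
python3 - <<'E'
import cv2
a=cv2.imread('pics/top0.png'); cv2.imwrite('pics/v1.png',cv2.resize(a[110:310,150:490],None,fx=2.35,fy=2.35,interpolation=cv2.INTER_CUBIC))
E
```

```text
(no output)
```

View pics/v1.png

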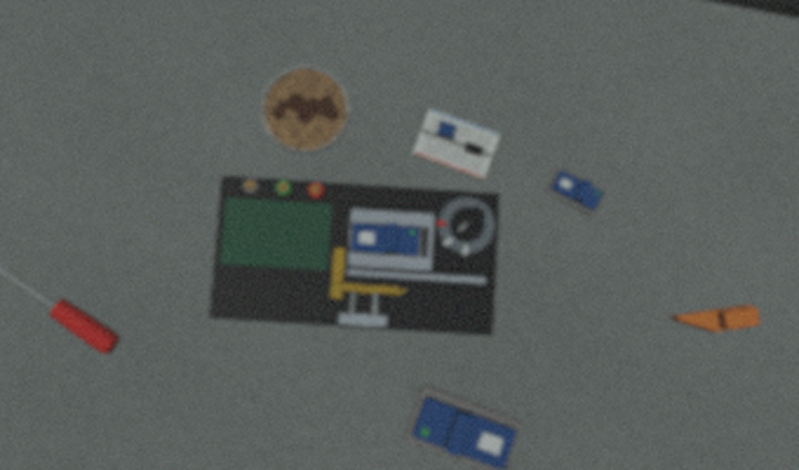

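The dock lies with +y_dock to the image left. The wedge is at crop (715,318), tip pointing left. The real relay is in the channel at (390,240), with a large and a small decoy at (465,432) and (577,190). The dial is at (467,226) with its red mark on the left. Next I fit the dock pose and the wedge pose.

```bash
cat >> h.py <<'E'
def fit(D,W):
    D=np.array(D,float);W=np.array(W,float);a=D-D.mean(0);b=W-W.mean(0)
    th=np.arctan2((a[:,0]*b[:,1]-a[:,1]*b[:,0]).sum(),(a*b).sum()); c,s=np.cos(th),np.sin(th)
    t=W.mean(0)-np.array([[c,-s],[s,c]])@D.mean(0); return th,t
E
python3 - <<'E'
from h import *
c=cam('top')
im=cv2.cvtColor(c['img'],cv2.COLOR_RGB2BGR); g=im.max(2)
m=((g<60)*255).astype(np.uint8); m[:120]=0;m[300:]=0;m[:,:150]=0;m[:,450:]=0
hsv=cv2.cvtColor(im,cv2.COLOR_BGR2HSV)
n,l,s,_=cv2.connectedComponentsWithStats(m); k=[i for i in range(1,n) if s[i][4]>300]; pts=np.argwhere(np.isin(l,k))[:,::-1].astype(np.float32)
r=cv2.minAreaRect(pts); q=cv2.boxPoints(r); print(r)
W=np.array([ray(c,*p,.010)[:2] for p in q]); print(W.round(4).tolist())
# order: sort corners to dock
D0=np.array([[-95,-140],[60,-140],[60,165],[-95,165]])/1000
Wo=[min(W,key=lambda p:np.hypot(*(p-(np.array([.535,.02])+d-[-.0175,.0125])))) for d in D0]
th,t=fit(D0,Wo); print('corner fit',th,t, np.linalg.norm(Wo[0]-Wo[1]),np.linalg.norm(Wo[1]-Wo[2]))
# individual pts
for dl,u in [((-95,165),(211,318)),((60,165),(222,178)),((60,-140),(498,192)),((-95,-140),(493,334))]:
    print(dl,ray(c,150+u[0]/2.35,110+u[1]/2.35,.01).round(4))
Dp=np.array([[0,20],[-12,30],[-50,0],[-40,-42],[22,-105],[0,100]])/1000
Wp=[(.5375,.041),(.5285,.053),(.488,.028),(.4945,-.018),(.552,-.084),(.548,.122)]
print('pt fit',fit(Dp,Wp))
# wedge
mm=((hsv[...,0]>3)&(hsv[...,0]<22)&(hsv[...,1]>130)).astype(np.uint8); mm[:,:420]=0
p=np.argwhere(mm)[:,::-1].astype(np.float32); r=cv2.minAreaRect(p); print('wedge',len(p),r); 
for b in cv2.boxPoints(r): print(ray(c,*b,.012).round(4))
print(st()['q'], 'wrist'); cw=cam('wrist'); print(cw['o'],cw['R'].round(3).tolist(),cw['vfov'])
E
```

```text
((300.9779052734375, 218.33187866210938), (119.06901550292969, 59.867103576660156), 3.814074993133545)
[[0.4556, 0.1896], [0.6078, 0.1826], [0.5864, -0.1222], [0.4342, -0.1094]]
corner fit -0.06954403583471527 [0.53758991 0.02146199] 0.15274975398834392 0.30554721466325563
(-95, 165) [0.4529 0.189  0.01  ]
(60, 165) [0.6046 0.1802 0.01  ]
(60, -140) [ 0.5883 -0.121   0.01  ]
(-95, -140) [ 0.4343 -0.1129  0.01  ]
pt fit (np.float64(-0.08538616227546593), array([0.53799212, 0.02203139]))
wedge 235 ((568.4716796875, 221.28118896484375), (210.3838653564453, 161.4940948486328), 27.206995010375977)
[ 0.4511 -0.3113  0.012 ]
[ 0.8299 -0.525   0.012 ]
[ 0.5701 -0.9985  0.012 ]
[ 0.2121 -0.7668  0.012 ]
t 1.45 tcp [0.2301 0.527  0.2313] y-axis [0.4   0.916 0.   ] z [ 0.  0. -1.] open 1.0 F [-0.2  0.1  0.1]
[ 9.52712575e-01  1.80767289e-01  1.60700027e+00 -5.45582938e-07
  1.35378384e+00 -2.06297738e-01] wrist
[0.16823022 0.55416924 0.37402529] [[0.401, 0.881, 0.251], [0.916, -0.386, -0.109], [0.001, 0.274, -0.962]] 70.64831261241972
```

```bash
python3 -m pendant '[[[29,-55,0,-3,85],[29,-55,0,-3,85],[29,-55,0,-3,85],[29,-55,0,-3,85],[29,-55,0,-3,85],[29,-55,0,-3,85],[29,-55,0,-3,85],[29,-55,0,-3,85]]]'; python3 -m pendant '[[[29,-55,-10,0,85],[29,-55,-10,0,85],[30,-56,-10,0,85],[0,0,0,0,85]]]'
python3 - <<'E'
from h import *
o=st(); print(o['q'].round(2) if hasattr(o['q'],'round') else o['q'])
c=cam('wrist','w1'); print(c['o'])
for n in ['dial_grip','channel_end','slot_mouth','catch_nose','catch_tab']:
    print(n,[(np.round(w(c,d['at']),4).tolist(),round(d['confidence'],2)) for d in spotter.tip_of('wrist',n)[:2]])
E
```

```text
time_s: 2.5
eef_pos: [0.4629, 0.085, 0.2317]
eef_rot: [0.001, 0.404, 0.915, 0.0]
wrist_force: [0.7, 0.5, -0.1]
opening: 0.999
time_s: 3.0
eef_pos: [0.5496, -0.0806, 0.2004]
eef_rot: [-0.001, 0.406, 0.914, -0.0]
wrist_force: [-0.8, 0.4, -0.0]
opening: 0.995
t 3.0 tcp [ 0.5496 -0.0806  0.2004] y-axis [ 0.742  0.671 -0.001] z [-0.001 -0.    -1.   ] open 0.995 F [-0.8  0.4 -0. ]
[-0.36  0.17  1.69 -0.    1.29 -1.09]
[ 0.50494418 -0.0296426   0.34323578]
dial_grip [([0.5537, -0.0826, 0.0488], 0.79)]
channel_end []
slot_mouth [([0.4925, -0.0127, 0.0099], 0.81), ([0.4503, -0.3467, 0.0], 0.18)]
catch_nose [([0.5307, 0.0525, 0.0241], 0.77)]
catch_tab [([0.4926, 0.0246, 0.0107], 0.59)]
```

View pics/w1.png

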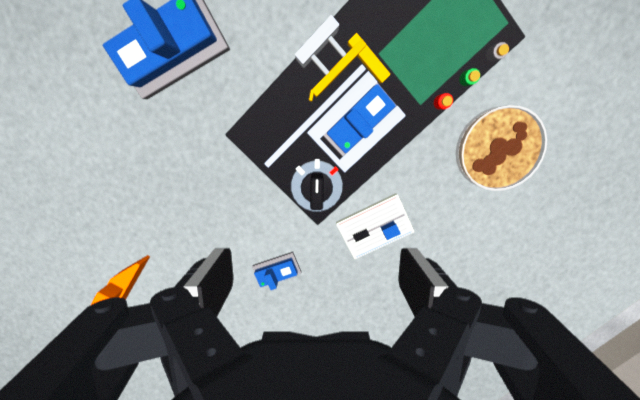

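The wrist view shows the dial at (316,187) with its pointer on the middle mark (q≈0.785) and the red mark at (334,171). The jaws are already square to the grip bar. Next I refine the dock pose from its corners at (226,134), (318,224) and (524,37).

```bash
python3 - <<'E'
from h import *
c=cam('wrist')
g=cv2.cvtColor(c['img'],cv2.COLOR_RGB2GRAY).astype(np.float32)
p=cv2.cornerSubPix(g,np.array([[[226,134]],[[318,223]],[[524,37]]],np.float32),(5,5),(-1,-1),(3,30,.01))[:,0]
print(p)
D=np.array([[-95,-140],[60,-140],[60,165]])/1000
W=np.array([ray(c,*q,.01)[:2] for q in p]);print(W.round(4),np.linalg.norm(W[0]-W[1]),np.linalg.norm(W[2]-W[1]))
th,t=fit(D,W);print(th,t)
D=np.r_[D,np.array([[22,-105],[-40,-42],[-12,30],[-50,0]])/1000];W=np.r_[W,[[.5537,-.0826],[.4935,-.015],[.5295,.0525],[.490,.0265]]]
print(fit(D,W))
Rm=np.array([[np.cos(th),-np.sin(th)],[np.sin(th),np.cos(th)]])
for d in ([22,-105],[-40,-42],[-12,30],[-50,0],[0,100]): print(d,t+Rm@np.array(d)/1000)
E
```

```text
[[222.98016 137.60455]
 [314.3811  227.4768 ]
 [524.       37.     ]]
[[ 0.4362 -0.1091]
 [ 0.589  -0.1197]
 [ 0.6079  0.1886]] 0.1532000239861144 0.308881063908086
-0.057791416830833435 [0.53824992 0.02538022]
(np.float64(-0.05944679580442252), array([0.5383503 , 0.02423017]))
[22, -105] [ 0.55414847 -0.08071519]
[-40, -42] [ 0.49589081 -0.01423929]
[-12, 30] [0.52800273 0.05602325]
[-50, 0] [0.48833339 0.02826819]
[0, 100] [0.54402585 0.12521328]
```

```bash
python3 -m pendant '[[[4,-1.5,-45,0,45],[0,0,-50,0,45],[0,0,-45,0,45],[0,0,-30,0,40],[0,0,0,0,20],[0,0,0,0,5],[0,0,0,0,5],[0,0,0,0,5]]]'; python3 -m pendant '[[[0,0,0,0,5],[0,0,0,-9,5],[0,0,0,-9,5],[0,0,0,-9,5],[0,0,0,-9,5],[0,0,0,-10,5],[0,0,0,0,5],[0,0,0,0,5]]]'; python3 -c "
from h import *
st()"
```

```text
time_s: 4.35
eef_pos: [0.5496, -0.0786, 0.0311]
eef_rot: [-0.003, 0.403, 0.915, -0.002]
wrist_force: [-9.3, -7.2, -10.5]
opening: 0.148
time_s: 5.35
eef_pos: [0.553, -0.0776, 0.0314]
eef_rot: [0.0, 0.729, 0.685, 0.0]
wrist_force: [6.6, -2.2, -22.0]
opening: 0.153
t 5.35 tcp [ 0.553  -0.0776  0.0314] y-axis [ 0.998 -0.063  0.001] z [ 0.001  0.    -1.   ] open 0.153 F [  6.6  -2.2 -22. ]
```

```bash
python3 -m pendant '[[[0,0,0,0,30],[0,0,0,0,35],[0,0,10,0,40],[0,0,60,0,45],[0,0,62,0,45],[0,0,30,0,45]]]'; python3 -c "
from h import *
c=cam('wrist','w2')"
python3 -m pendant '[[[-17,-48,0,0,45],[-17,-48,0,0,45],[-17,-48,0,0,45],[-17,-48,0,0,45],[-17,-50,0,0,45],[-18,-50,0,0,45],[0,0,0,0,45],[0,0,0,0,45]]]'
python3 - <<'E'
from h import *
o=st(); print(np.round(o['q'],2))
c=cam('wrist','w3')
for n in ['wedge','wedge_tip']:
    print(n,[(np.round(w(c,d['at']),4).tolist(),round(d['confidence'],2)) for d in spotter.tip_of('wrist',n)[:2]])
a=cv2.imread('pics/w2.png');b=cv2.imread('pics/w3.png')
cv2.imwrite('pics/v3.png',np.hstack([a[20:380,140:500],b[20:380,140:500]]))
E
```

```text
time_s: 6.1
eef_pos: [0.5549, -0.0788, 0.1996]
eef_rot: [0.003, 0.729, 0.685, 0.002]
wrist_force: [-0.1, 0.2, 0.1]
opening: 0.525
time_s: 7.15
eef_pos: [0.4498, -0.3699, 0.1942]
eef_rot: [0.0, 0.729, 0.684, 0.0]
wrist_force: [0.7, 0.9, -0.1]
opening: 0.524
t 7.15 tcp [ 0.4498 -0.3699  0.1942] y-axis [ 0.998 -0.063  0.   ] z [ 0.  0. -1.] open 0.524 F [ 0.7  0.9 -0.1]
[-0.89  0.23  1.62  0.    1.29 -0.83]
wedge [([0.4509, -0.3484, -0.0014], 0.62)]
wedge_tip [([0.4554, -0.3027, 0.0029], 0.55)]
```

View pics/v3.png

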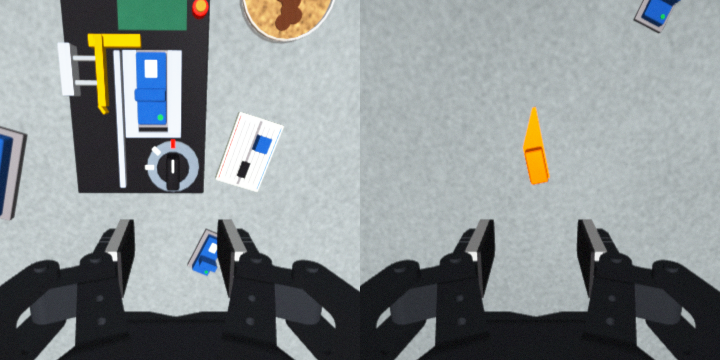

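The left half shows the dial pointer straight up at the red mark, so the dial is off. The right half shows the wedge, with its grip block at (536,165) and tip at (534,107), leaning a few degrees. I fit its pose by silhouette.

```bash
cat > wf.py <<'E'
from h import *
from scipy.optimize import minimize
B=[(-11.5,-40),(11.5,-40),(11.5,40),(7.5,40),(-11.5,0)]
body=np.array([(x,y,z) for x,y in B for z in (0,24)])/1000
blk=np.array([(x,y,z) for x in(-9.5,9.5) for y in(-38,-2) for z in (24,48)])/1000
def sil(c,p,z0,S=4):
    m=np.zeros((400*S//1,640*S),np.uint8); Rz=R.from_euler('z',p[2]).as_matrix()
    for V in (body,blk):
        q=np.array([pix(c,Rz@v+[p[0],p[1],z0]) for v in V]); h=cv2.convexHull(((q+.5)*S).astype(np.float32)).astype(np.int32)
        cv2.fillConvexPoly(m,h,255)
    return cv2.resize(m,(640,400),interpolation=cv2.INTER_AREA)/255.
def wfit(c,p0,z0):
    hsv=cv2.cvtColor(c['img'],cv2.COLOR_RGB2HSV)
    M=((hsv[...,0]>3)&(hsv[...,0]<20)&(hsv[...,1]>170)).astype(np.uint8)
    a=pix(c,[p0[0],p0[1],z0+.02]); W=np.zeros_like(M); cv2.circle(W,(int(a[0]),int(a[1])),90,1,-1); M=M*W
    f=lambda s: np.abs(sil(c,[s[0]/1000,s[1]/1000,s[2]/30],z0)-M).sum()
    s0=[p0[0]*1e3,p0[1]*1e3,p0[2]*30]
    r=minimize(f,s0,method='Nelder-Mead',options=dict(initial_simplex=[s0]+[list(np.array(s0)+d) for d in ([6,0,0],[0,6,0],[0,0,4])],xatol=.1,fatol=.5))
    return np.array([r.x[0]/1e3,r.x[1]/1e3,r.x[2]/30]),r.fun,M.sum()
E
python3 - <<'E'
from wf import *
print(wfit(cam('wrist'),[.451,-.348,.05],0))
print(wfit(cam('top'),[.451,-.348,.05],0))
E
```

```text
(array([ 0.45086807, -0.35032849,  0.13225978]), np.float64(938.9137254901962), np.uint64(327))
(array([ 0.44811058, -0.34426924,  0.09850073]), np.float64(260.01960784313724), np.uint64(32))
```

```bash
sed -i 's/hsv\[...,0\]<20)&(hsv\[...,1\]>170/hsv[...,0]<30)\&(hsv[...,1]>120/' wf.py
python3 - <<'E'
from wf import *
print(wfit(cam('wrist'),[.451,-.348,.05],0))
c=cam('top'); print(wfit(c,[.451,-.348,.05],0))
E
```

```text
(array([ 0.45000632, -0.34563137,  0.13447296]), np.float64(48.80392156862745), np.uint64(1242))
(array([ 0.44846759, -0.34877932,  0.15634431]), np.float64(58.07843137254902), np.uint64(238))
```

```bash
python3 -m pendant '[[[3,3,-40,6,45],[0,0,-50,5.3,45],[0,0,-50,0,45],[0,0,-28,0,40],[0,0,0,0,10],[0,0,0,0,5],[0,0,0,0,5],[0,0,0,0,5]]]'; python3 -c "
from h import *
st()"
```

```text
time_s: 8.5
eef_pos: [0.4535, -0.3678, 0.0271]
eef_rot: [0.001, 0.658, 0.753, -0.0]
wrist_force: [0.3, -0.4, -0.5]
opening: 0.207
t 8.5 tcp [ 0.4535 -0.3678  0.0271] y-axis [0.991 0.134 0.001] z [ 0.001 -0.002 -1.   ] open 0.207 F [ 0.3 -0.4 -0.5]
```

```bash
python3 -m pendant '[[[0,0,40,0,5],[5,50,20,-5.6,5],[5,60,0,-5.6,5],[5,60,0,0,5],[5,60,0,0,5],[4,44,-10,0,5],[0,0,-18,0,5],[0,0,0,0,5]]]'; 
python3 - <<'E'
from wf import *
o=st(); print(np.round(o['q'],2))
c=cam('wrist','w4')
for n in ['slot_mouth','catch_tab','catch_nose','wedge_tip']:
    print(n,[(np.round(w(c,d['at']),4).tolist(),round(d['confidence'],2)) for d in spotter.tip_of('wrist',n)[:2]])
a=cv2.imread('pics/w4.png'); cv2.imwrite('pics/v4.png',cv2.resize(a[0:300,140:500],None,fx=2,fy=2))
E
```

```text
time_s: 9.5
eef_pos: [0.4762, -0.0923, 0.0573]
eef_rot: [-0.001, 0.728, 0.686, -0.0]
wrist_force: [-0.3, -0.3, -0.7]
opening: 0.213
t 9.5 tcp [ 0.4762 -0.0923  0.0573] y-axis [ 0.998 -0.06  -0.002] z [-0.001  0.001 -1.   ] open 0.213 F [-0.3 -0.3 -0.7]
[-0.44  0.23  1.95 -0.    0.96 -0.38]
slot_mouth [([0.4928, -0.0145, 0.0089], 0.77)]
catch_tab [([0.496, 0.0256, 0.0121], 0.87)]
catch_nose [([0.6454, -0.0711, -0.0023], 0.68), ([0.4933, -0.0111, 0.0096], 0.66)]
wedge_tip [([0.4904, -0.0336, 0.0356], 0.69)]
```

View pics/v4.png

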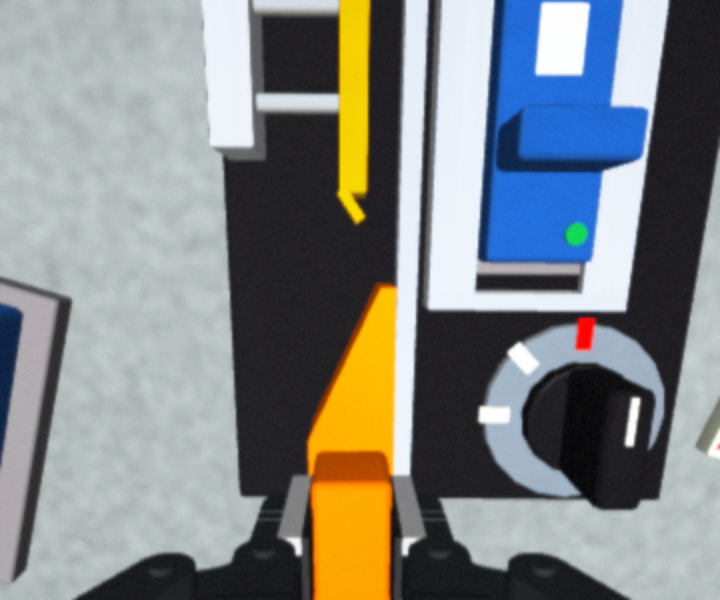

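```bash
python3 - <<'E'
from wf import *
c=cam('wrist')
hsv=cv2.cvtColor(c['img'],cv2.COLOR_RGB2HSV)
for v in (10,40,70,90,120,138): print(v,[f"{int(x)}" for x in c['img'][v,318:350].max(1)])
th=-.062;t=np.array([.538,.0225]);Rm=np.array([[np.cos(th),-np.sin(th)],[np.sin(th),np.cos(th)]])
dk=lambda P:np.round((Rm.T@(P[:2]-t))*1000,1)
for nm,u,v,z in [('fence',342,5,.022),('fence',340,138,.022),('tabin',324,5,.0285),('tabin',324,90,.0285),('tabend',322,111,.0285),('tip R top',338,144,.0545),('tip L top',330,144,.0545),('deckcornerL',261,247,.01),('deckcornerR',470,248,.01),('rail end R',453,155,.024),('rail end L',354,153,.024)]:
    P=ray(c,u,v,z); print(nm,P.round(4),dk(P))
p,f,n=wfit(c,[.479,-.072,th],.0303); print(p,f,n,dk(p))
E
```

```text
10 ['245', '244', '237', '98', '36', '35', '31', '36', '34', '36', '36', '34', '34', '29', '30', '33', '31', '30', '39', '58', '131', '226', '244', '246', '246', '245', '245', '245', '246', '245', '245', '237']
40 ['244', '243', '237', '93', '35', '35', '33', '35', '39', '35', '36', '35', '38', '34', '33', '36', '36', '39', '49', '108', '201', '244', '246', '247', '247', '247', '247', '246', '246', '246', '239', '117']
70 ['245', '239', '176', '61', '37', '31', '35', '34', '36', '35', '36', '34', '35', '36', '36', '37', '38', '44', '91', '174', '244', '246', '247', '247', '247', '247', '247', '247', '247', '239', '124', '42']
90 ['246', '240', '157', '51', '33', '32', '39', '37', '37', '35', '36', '36', '36', '38', '34', '38', '32', '55', '137', '229', '246', '247', '247', '248', '247', '247', '247', '248', '242', '164', '57', '38']
120 ['36', '39', '37', '37', '34', '34', '36', '35', '36', '34', '33', '37', '38', '37', '36', '42', '50', '102', '181', '245', '248', '248', '248', '248', '249', '248', '248', '243', '163', '60', '38', '52']
138 ['33', '37', '35', '36', '37', '36', '33', '37', '37', '39', '34', '35', '38', '32', '32', '41', '57', '139', '231', '248', '248', '248', '248', '248', '248', '248', '247', '227', '85', '39', '52', '85']
fence [0.5021 0.036  0.022 ] [-36.6  11.2]
fence [ 0.4982 -0.0354  0.022 ] [-36.1 -60.3]
tabin [0.4919 0.0343 0.0285] [-46.7   9. ]
tabin [ 0.4896 -0.0077  0.0285] [-46.4 -33.2]
tabend [ 0.4878 -0.019   0.0285] [-47.5 -44.6]
tip R top [ 0.4944 -0.0365  0.0545] [-39.9 -61.6]
tip L top [ 0.4903 -0.0363  0.0545] [-44.  -61.6]
deckcornerL [ 0.438  -0.1108  0.01  ] [ -91.5 -139.2]
deckcornerR [ 0.592  -0.1215  0.01  ] [  62.8 -140.3]
rail end R [ 0.568  -0.0501  0.024 ] [ 34.4 -70.6]
rail end L [ 0.5064 -0.045   0.024 ] [-27.4 -69.3]
[ 0.48054216 -0.07270547 -0.06787395] 368.843137254902 5456 [-51.4 -98.6]
```

The wedge sits about 2 mm off the fence with its tip centred on the slot, and the dial is still at red. I lower it and start driving it in.

```bash
python3 -m pendant '[[[0.5,0,-10,0,5],[0.5,0,-9.5,0,5],[0,0,0,0,5],[0.9,15,0,0,5],[0.9,15,0,0,5],[0.6,10,0,0,5],[0.6,10,0,0,5],[0,0,0,0,5]]]'; python3 -m pendant '[[[0.6,10,0,0,5],[0.4,6,0,0,5],[0.4,6,0,0,5],[0.2,4,0,0,5],[0,0,0,0,5]]]'
python3 - <<'E'
from wf import *
o=st()
c=cam('wrist','w5'); a=cv2.imread('pics/w5.png'); cv2.imwrite('pics/v5.png',cv2.resize(a[0:300,140:500],None,fx=1.8,fy=1.8))
E
```

```text
time_s: 10.8
eef_pos: [0.4816, -0.0422, 0.0386]
eef_rot: [0.0, 0.728, 0.686, 0.001]
wrist_force: [2.1, -0.6, -0.9]
opening: 0.211
time_s: 11.42
eef_pos: [0.4831, -0.0168, 0.0385]
eef_rot: [0.0, 0.728, 0.685, 0.001]
wrist_force: [5.0, -0.4, -0.4]
opening: 0.212
t 11.43 tcp [ 0.4831 -0.0168  0.0385] y-axis [ 0.998 -0.061  0.001] z [ 0.001  0.    -1.   ] open 0.212 F [ 5.  -0.4 -0.4]
```

View pics/v5.png

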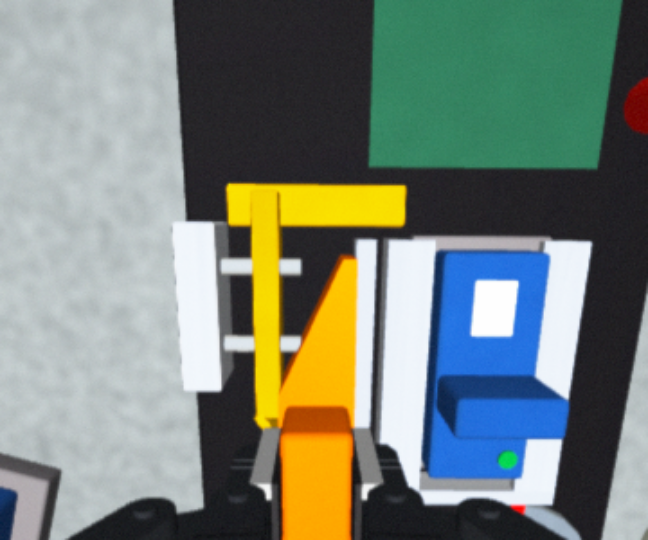

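The wedge is in the slot and has the catch most of the way back, with its tip at (347,258) still about 10 mm short of the nose arm.

```bash
python3 -m pendant '[[[0.2,4,-0.5,0,5],[0.2,3,-0.5,0,5],[0,0,0,0,5]]]'; python3 -m pendant '[[[0.1,2,0,0,5],[0,0,0,0,5]]]'; python3 -m pendant '[[[0.1,1.5,0,0,5],[0,0,0,0,5]]]'
```

```text
time_s: 11.85
eef_pos: [0.4831, -0.0101, 0.0373]
eef_rot: [0.0, 0.728, 0.685, 0.0]
wrist_force: [5.1, -1.1, -1.4]
opening: 0.213
time_s: 12.1
eef_pos: [0.4832, -0.0082, 0.0373]
eef_rot: [0.0, 0.728, 0.685, 0.0]
wrist_force: [6.2, -2.2, -0.1]
opening: 0.213
time_s: 12.35
eef_pos: [0.4834, -0.0074, 0.0374]
eef_rot: [0.001, 0.728, 0.685, -0.0]
wrist_force: [4.5, -4.1, -1.5]
opening: 0.213
```

```bash
python3 -m pendant '[[[0.1,1.5,0,0,5],[0,0,0,0,5]]]'; python3 -m pendant '[[[0.1,1.5,0,0,5],[0,0,0,0,5]]]'
```

```text
time_s: 12.6
eef_pos: [0.4839, -0.007, 0.0377]
eef_rot: [0.002, 0.728, 0.685, -0.001]
wrist_force: [4.4, -8.4, 0.6]
opening: 0.209
time_s: 12.85
eef_pos: [0.484, -0.0066, 0.0379]
eef_rot: [0.002, 0.728, 0.685, -0.001]
wrist_force: [1.6, -15.4, 1.6]
opening: 0.211
```

```bash
python3 -m pendant '[[[0,-3,0,0,5],[0,0,0,0,30],[0,0,0,0,40],[0,0,10,0,45],[0,0,50,0,45],[0,0,60,0,45],[0,0,30,0,45],[0,0,0,0,45]]]'
python3 - <<'E'
from wf import *
o=st()
c=cam('wrist','w6'); a=cv2.imread('pics/w6.png'); cv2.imwrite('pics/v6.png',cv2.resize(a[0:300,140:500],None,fx=2,fy=2))
E
```

```text
time_s: 13.85
eef_pos: [0.4849, -0.0068, 0.1906]
eef_rot: [0.003, 0.728, 0.685, 0.002]
wrist_force: [-0.5, 0.0, 0.9]
opening: 0.524
t 13.85 tcp [ 0.4849 -0.0068  0.1906] y-axis [ 0.998 -0.06   0.006] z [ 0.006 -0.001 -1.   ] open 0.524 F [-0.5  0.   0.9]
```

View pics/v6.png

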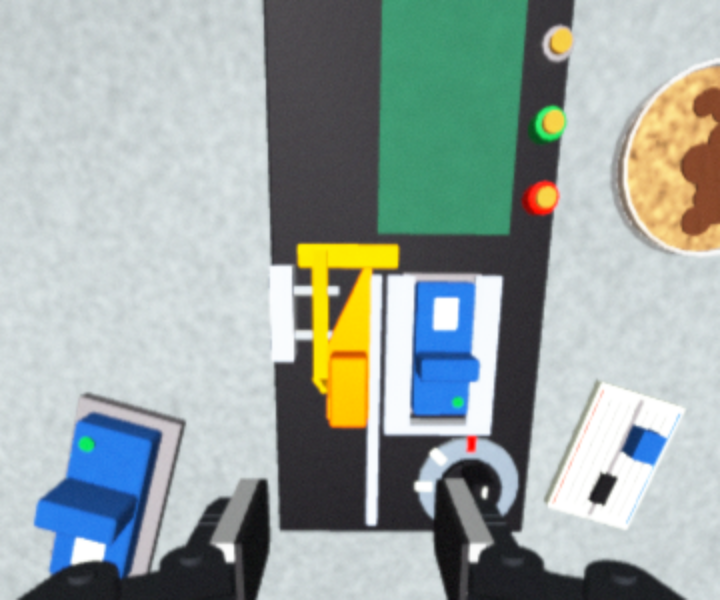

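The wedge is fully in with its tip meeting the nose arm at (372,266). The nose end at (398,256) is withdrawn to x≈-25, clear of the flange, and the dial is still at red. Now the relay.

```bash
python3 - <<'E'
from wf import *
c=cam('wrist')
print([(np.round(w(c,d['at']),4).tolist(),round(d['confidence'],2)) for d in spotter.tip_of('wrist','relay')[:3]])
th=-.061;t=np.array([.538,.025]);Rm=np.array([[np.cos(th),-np.sin(th)],[np.sin(th),np.cos(th)]])
pr=lambda X,Y,z:np.round((pix(c,[*(t+Rm@np.array([X,Y])/1000),z])-[140,0])*2)
for n,p in dict(finTL=(-15,-20,.057),finTR=(15,-20,.057),finBL=(-15,-32,.057),finBR=(15,-32,.057),caseTL=(-15.5,16,.034),caseBR=(15.5,-56,.034),rail=(-30.5,20,.024),railBR=(30.5,-69,.024),padTL=(-36,158,.01),padBL=(-36,42,.01),padBR=(36,42,.01),noseEnd=(-25,24,.0205)).items(): print(n,pr(*p))
E
```

```text
[([0.5401, 0.0035, 0.0088], 0.87), ([0.3369, -0.0747, -0.0012], 0.78), ([0.4919, 0.0093, 0.0138], 0.43)]
finTL [422. 360.]
finTR [483. 359.]
finBL [421. 383.]
finBR [481. 383.]
caseTL [418. 282.]
caseBR [470. 416.]
rail [388. 273.]
railBR [491. 432.]
padTL [380. -19.]
padBL [377. 230.]
padBR [509. 230.]
noseEnd [398. 265.]
```

```bash
python3 - <<'E'
import cv2
a=cv2.imread('pics/w6.png'); cv2.imwrite('pics/v7.png',cv2.resize(a[105:265,320:420],None,fx=5,fy=5,interpolation=cv2.INTER_CUBIC)[:600])
E
```

```text
(no output)
```

View pics/v7.png

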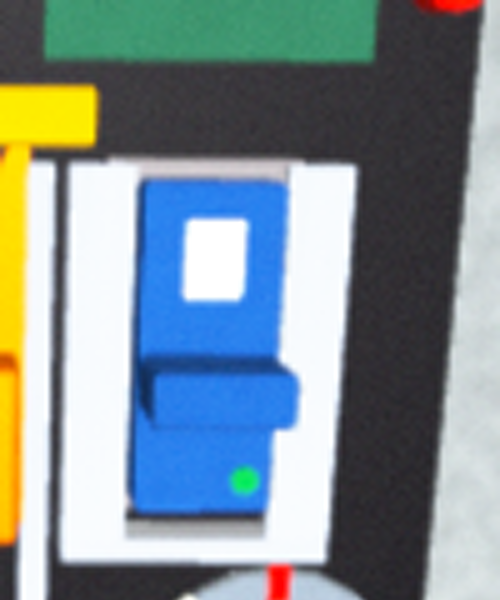

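```bash
python3 -m pendant '[[[51,6,-20,0,40],[0,0,-50,0,40],[0,0,-50,0,40],[0,0,-32.5,0,40],[0,0,0,0,20],[0,0,0,0,20],[0,0,0,0,20],[0,0,0,0,20]]]'; python3 -m pendant '[[[0.3,5,0,0,20],[0.3,5,0,0,20],[0,0,0,0,20]]]'
```

```text
time_s: 15.0
eef_pos: [0.5347, -0.0004, 0.0313]
eef_rot: [0.0, 0.729, 0.685, 0.001]
wrist_force: [16.6, -1.0, -27.5]
opening: 0.335
time_s: 15.38
eef_pos: [0.5352, 0.0062, 0.0314]
eef_rot: [0.002, 0.729, 0.685, -0.001]
wrist_force: [14.5, -16.6, -27.3]
opening: 0.337
```

```bash
python3 -m pendant '[[[3,0,-4,0,20],[0,0,0,0,20]]]'; python3 -c "
from h import *
st()"
```

```text
time_s: 15.62
eef_pos: [0.5364, 0.0092, 0.0294]
eef_rot: [-0.001, 0.728, 0.685, -0.001]
wrist_force: [-0.4, -1.5, 0.8]
opening: 0.339
t 15.62 tcp [0.5364 0.0092 0.0294] y-axis [ 0.998 -0.061 -0.004] z [-0.004  0.    -1.   ] open 0.339 F [-0.4 -1.5  0.8]
```

```bash
python3 -m pendant '[[[0.6,10,0,0,20],[0.6,10,0,0,20],[0.6,10,0,0,20],[0.6,10,0,0,20],[0,0,0,0,20]]]';  python3 -m pendant '[[[0.8,12,0,0,20],[0.8,12,0,0,20],[0.8,12,0,0,20],[0.8,12,0,0,20],[0.8,12,0,0,20],[0.6,10,0,0,20],[0,0,0,0,20],[0,0,0,0,20]]]'; python3 - <<'E'
from h import *
st(); cam('wrist','w8'); a=cv2.imread('pics/w8.png'); cv2.imwrite('pics/v8.png',a)
E
```

```text
time_s: 16.25
eef_pos: [0.5402, 0.0504, 0.0307]
eef_rot: [-0.0, 0.728, 0.686, 0.0]
wrist_force: [-0.2, -0.8, -2.4]
opening: 0.338
time_s: 17.25
eef_pos: [0.5448, 0.1192, 0.0307]
eef_rot: [0.0, 0.728, 0.685, -0.0]
wrist_force: [1.1, 0.1, -1.1]
opening: 0.338
t 17.25 tcp [0.5448 0.1192 0.0307] y-axis [ 0.998 -0.061 -0.   ] z [-0. -0. -1.] open 0.338 F [ 1.1  0.1 -1.1]
```

View pics/v8.png

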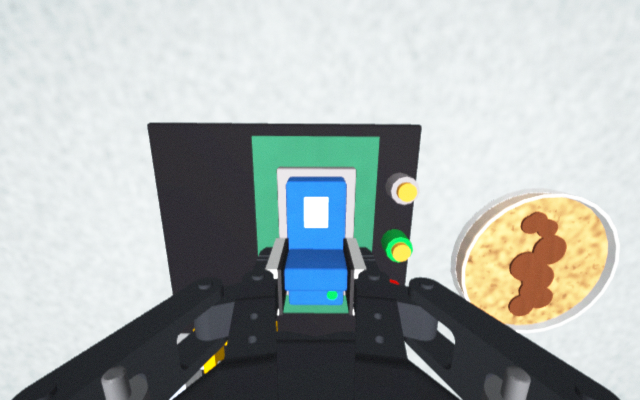

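The relay is on the pad with green showing all round: front edge at row 168 against pad edge 137, and green visible behind it at row 305. I lower slightly, release and lift.

```bash
python3 -m pendant '[[[0,0,-1.5,0,20],[0,0,0,0,20],[0,0,0,0,36],[0,0,0,0,38],[0,0,3,0,40],[0,0,50,0,40],[0,0,60,0,40],[0,0,60,0,40]]]'; python3 -m pendant '[[[0,-60,60,0,40],[0,-60,60,0,40],[0,-60,0,0,40],[0,0,0,0,40]]]'; python3 - <<'E'
from h import *
st(); cam('wrist','w9'); a=cv2.imread('pics/w9.png'); c=cam('top','t9')
b=cv2.imread('pics/t9.png')
cv2.imwrite('pics/v9.png',cv2.resize(a[0:260,140:500],None,fx=2.2,fy=2.2))
E
```

```text
time_s: 18.3
eef_pos: [0.5445, 0.1194, 0.2041]
eef_rot: [-0.0, 0.728, 0.685, -0.0]
wrist_force: [1.2, -0.1, -0.6]
opening: 0.467
time_s: 18.8
eef_pos: [0.545, -0.0327, 0.2915]
eef_rot: [0.001, 0.73, 0.683, 0.0]
wrist_force: [0.2, 0.2, -1.1]
opening: 0.464
t 18.8 tcp [ 0.545  -0.0327  0.2915] y-axis [ 0.998 -0.066  0.001] z [ 0.001 -0.001 -1.   ] open 0.464 F [ 0.2  0.2 -1.1]
```

View pics/v9.png

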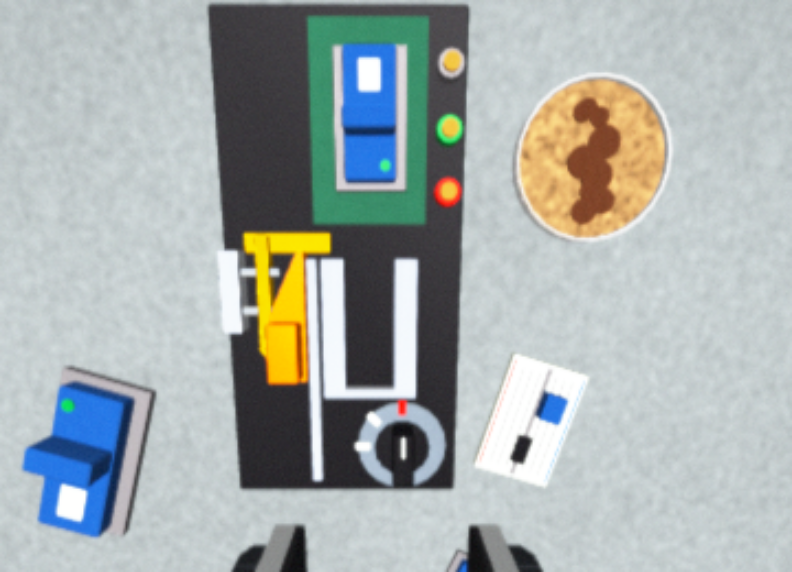

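The relay lies square and centred on the pad at (370,115). The wedge is home behind the catch, the dial pointer is at red, and the bystanders are in place. Handing in.

```bash
python3 -c "
from h import *
print(order.hand_in()); st()"
```

```text
the job is handed in; nothing more can be done
None
the job is handed in; nothing more can be done
```

The job is done and handed in at about 19 s of robot time. I turned the dial to the red mark, drove the wedge home, let go, then slid the relay out onto the green pad and released it.

- **Last picture:**
  - The relay lies flat and square with green showing all round it.
  - The wedge is still in, with its tip at the nose arm and the catch held back, at about 13 mm by the earlier close look.
  - The dial pointer is at red.
  - The dish and breadboard were not touched. The screwdriver was out of that view and the arm never went near it.
- **Forces:** Home contact on the wedge read 15 N. The first grip on the relay pulled the wrist about 27 N sideways and upward against the rails. I relieved that to about 1 N before sliding it out.
- **Disagreement:** The dock position differed by about 2 to 3 mm between the camera views. The gripper readings and close-up pictures settled it well enough for every fit.

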